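Read the power of the laser that is ready

TASK

One of the three lasers has its green ready lamp lit: swing that laser's red shutter handle fully open, then take the handheld power probe and hold its window squarely in front of that laser's aperture, centred and about 4 cm away, steady for two seconds. Then lay the probe gently back on its rubber mat, wholly on it, flat and right way up, and let go, leaving that shutter open and the other two closed; do not disturb the other things on the bench.

Things in the scene. Friction and masses are not known exactly. Their poses are not given: they have to be found in the camera images.
- lamp_lit: The one ready lamp that is lit: glowing green dome, 24 mm across and 21 mm high, fixed on top of the laser to be measured, 30 mm behind that laser's middle (origin: centre of its underside). The two other lasers carry the same lamp, dark grey and unlit. Which laser is lit changes from run to run; it is the laser whose origin is horizontally nearest.
- mat: Black rubber rest mat, 230 x 120 x 4 mm, fixed flat on the bench; origin at the centre of its underside, x along its length
- probe: Handheld optical power probe, 0.18 kg, 150 mm long, loose, lying on the mat. x runs along it from tail to sensor head, z up. Blue handle 30 mm wide and 34 mm high (x -75 to +40 mm), white sensor head 46 mm wide and 36 mm high (x 40 to 75 mm). Flat underside; origin at the centre of the underside. At the start its window end points roughly towards the robot (-x).
- window (a point): Centre of the probe's round sensor window, 26 mm across, on the flat front end of the head, 18 mm above the underside; faces the probe's +x
- grip (a point): Where to grip the probe from above: on the blue handle (30 mm wide), mid height 18 mm above the underside, 80 mm behind the window; same axes as the probe
- board: Aluminium breadboard, 330 x 420 x 12 mm, fixed on the bench, carrying the three lasers side by side; origin under its centre
- laser_a: The right-hand (-y) laser head: grey box 120 long, 56 wide, its top 100 mm above the board, fixed. x points out of its front, away from the robot, along the beam; z up; origin at the centre of its underside, on the board
- aperture_a (a point): Aperture of this laser, centre of its front face, 70 mm above the board; x points out along the beam, z up
- handle_a (a point): Tip of this laser's red shutter handle: a bar 14 mm thick whose red part runs 28 mm down from the tip, 75 mm from its pivot. The pivot lies 7 mm in front of the front face at the laser's centre line, 100 mm above the board. Closed, the handle leans 0.5 rad to the laser's +y side; fully open, 0.5 rad to its -y side. A push sideways on the handle of 2 N swings it
- shutter_a (a joint): Shutter angle in rad: 0 closed (steel blade over the aperture), 1.0 fully open at its stop; starts between 0 and 0.15; opens as the handle swings to the laser's -y side about the laser's x axis, and stays where it is left
- laser_b: The middle laser head: grey box 120 long, 56 wide, its top 100 mm above the board, fixed. x points out of its front, away from the robot, along the beam; z up; origin at the centre of its underside, on the board
- aperture_b (a point): Aperture of this laser, centre of its front face, 70 mm above the board; x points out along the beam, z up
- handle_b (a point): Tip of this laser's red shutter handle: a bar 14 mm thick whose red part runs 28 mm down from the tip, 75 mm from its pivot. The pivot lies 7 mm in front of the front face at the laser's centre line, 100 mm above the board. Closed, the handle leans 0.5 rad to the laser's +y side; fully open, 0.5 rad to its -y side. A push sideways on the handle of 2 N swings it
- shutter_b (a joint): Shutter angle in rad: 0 closed (steel blade over the aperture), 1.0 fully open at its stop; starts between 0 and 0.15; opens as the handle swings to the laser's -y side about the laser's x axis, and stays where it is left
- laser_c: The left-hand (+y) laser head: grey box 120 long, 56 wide, its top 100 mm above the board, fixed. x points out of its front, away from the robot, along the beam; z up; origin at the centre of its underside, on the board
- aperture_c (a point): Aperture of this laser, centre of its front face, 70 mm above the board; x points out along the beam, z up
- handle_c (a point): Tip of this laser's red shutter handle: a bar 14 mm thick whose red part runs 28 mm down from the tip, 75 mm from its pivot. The pivot lies 7 mm in front of the front face at the laser's centre line, 100 mm above the board. Closed, the handle leans 0.5 rad to the laser's +y side; fully open, 0.5 rad to its -y side. A push sideways on the handle of 2 N swings it
- shutter_c (a joint): Shutter angle in rad: 0 closed (steel blade over the aperture), 1.0 fully open at its stop; starts between 0 and 0.15; opens as the handle swings to the laser's -y side about the laser's x axis, and stays where it is left
- lens_mount: Bystander: lens in a square black frame on a post and round foot, 60 mm across, 153 mm tall, loose; origin under the foot
- driver: Bystander: screwdriver, 170 mm long, orange handle, lying loose on the bench
- cleaner: Bystander: bottle of lens cleaner with a blue cap, 52 mm across, 130 mm tall, loose; origin under it
Things that resemble listed ones, but are neither listed nor needed, are in the scene too. There is more than one size of the probe; the one meant has the size given above.

How it is judged:
On the way, in this order (a step that is already met when the one before it is completed fails the run):
1. the shutter of the laser with the lit lamp is fully open (over 0.85 rad) (((horizontal distance between lamp_lit and laser_a below 0.06 m and value of joint shutter_a above 0.85 rad) or (horizontal distance between lamp_lit and laser_b below 0.06 m and value of joint shutter_b above 0.85 rad) or (horizontal distance between lamp_lit and laser_c below 0.06 m and value of joint shutter_c above 0.85 rad))), for 0.2 s.
2. the probe's window is held 20 to 70 mm in front of that laser's aperture, within 11 mm sideways and in height, square within 0.2 rad, steady (under 0.03 m/s) for 1.5 s, shutter open (((horizontal distance between lamp_lit and laser_a below 0.06 m and y of window in the frame of aperture_a between -0.011 and 0.011 m and z of window in the frame of aperture_a between -0.011 and 0.011 m and x of window in the frame of aperture_a between 0.02 and 0.07 m and angle between the x axis of probe and the x axis of laser_a, either way round below 0.2 rad and linear speed of probe below 0.03 m/s and angular speed of probe below 0.2 rad/s and value of joint shutter_a above 0.85 rad) or (horizontal distance between lamp_lit and laser_b below 0.06 m and y of window in the frame of aperture_b between -0.011 and 0.011 m and z of window in the frame of aperture_b between -0.011 and 0.011 m and x of window in the frame of aperture_b between 0.02 and 0.07 m and angle between the x axis of probe and the x axis of laser_b, either way round below 0.2 rad and linear speed of probe below 0.03 m/s and angular speed of probe below 0.2 rad/s and value of joint shutter_b above 0.85 rad) or (horizontal distance between lamp_lit and laser_c below 0.06 m and y of window in the frame of aperture_c between -0.011 and 0.011 m and z of window in the frame of aperture_c between -0.011 and 0.011 m and x of window in the frame of aperture_c between 0.02 and 0.07 m and angle between the x axis of probe and the x axis of laser_c, either way round below 0.2 rad and linear speed of probe below 0.03 m/s and angular speed of probe below 0.2 rad/s and value of joint shutter_c above 0.85 rad))), for 1.5 s.
At the end, for the whole second after the job is handed in: the shutter of the lit laser is open (over 0.85 rad) and the two others are closed (under 0.25 rad); the probe lies at rest flat on the mat, right way up, its middle within 60 mm along and 45 mm across of the mat's middle, let go (((horizontal distance between lamp_lit and laser_a below 0.06 m and value of joint shutter_a above 0.85 rad) or (horizontal distance between lamp_lit and laser_b below 0.06 m and value of joint shutter_b above 0.85 rad) or (horizontal distance between lamp_lit and laser_c below 0.06 m and value of joint shutter_c above 0.85 rad)) and (horizontal distance between lamp_lit and laser_a below 0.06 m or value of joint shutter_a below 0.25 rad) and (horizontal distance between lamp_lit and laser_b below 0.06 m or value of joint shutter_b below 0.25 rad) and (horizontal distance between lamp_lit and laser_c below 0.06 m or value of joint shutter_c below 0.25 rad) and x of probe in the frame of mat between -0.06 and 0.06 m and y of probe in the frame of mat between -0.045 and 0.045 m and z of probe in the frame of mat below 0.008 m and angle between probe's own z axis and vertical below 0.1 rad and linear speed of probe below 0.02 m/s); the robot touches nothing.
It fails at once if the probe is let go more than about 20 mm above the mat (height (world z) of probe above 0.025 m and contact force between probe and the fingers below 0.05 N).
It fails at once if the shutter of a laser whose lamp is dark is opened (over 0.25 rad) (not ((horizontal distance between lamp_lit and laser_a below 0.06 m or value of joint shutter_a below 0.25 rad) and (horizontal distance between lamp_lit and laser_b below 0.06 m or value of joint shutter_b below 0.25 rad) and (horizontal distance between lamp_lit and laser_c below 0.06 m or value of joint shutter_c below 0.25 rad))).
It fails at once if the probe is slammed on the mat, the board or a laser (over 40 N) (contact force between probe and mat above 40 N or contact force between probe and board above 40 N or contact force between probe and laser_a above 40 N or contact force between probe and laser_b above 40 N or contact force between probe and laser_c above 40 N).
It fails at once if the lens mount, the screwdriver or the bottle is moved by more than 20 mm (distance of any of lens_mount, driver, cleaner from where it was at the start of the episode above 0.02 m).
It also fails if it takes over 64 s, if anything falls off the work surface, if the arm or the gripper's body presses on something with over 40 N, if the wrist force passes 120 N, or if a joint passes its speed limit or range.

ROBOT

A 6-joint arm with a two-finger parallel gripper is mounted at the origin on the work surface. World frame = base frame: x ahead of the robot, y to its left, z up, the work surface at z = 0. Lengths are in m, angles in rad, forces in N, time in s.
With the tool pointing down it reaches from about 0.35 to 0.975 m from the base axis. Payload 4.9 kg.
Tool frame: the origin (TCP) lies at the very end of the fingers, on their centre line; the grasp point (between the pads) lies 19 mm behind it; z points along the fingers, y is the line along which they close (so a half turn about z gives the same grasp; the last joint's range is limited). The gripper opens to 85 mm and grips with 20 to 120 N. Pads are 22 mm wide; open, the fingers measure 114 mm over their backs; the gripper's body (76 mm by 85 mm) begins 54 mm behind the grasp point. The pads swing forward as they close: fully open they stand 13 mm farther back than shut.
Start: joints at [-0.119, 0.053, 1.613, -0, 1.476, -0.119], TCP at [0.625, 0, 0.192] pointing down, gripper open.
Joint ranges: [-3.01, 3.01], [-1.01, 2.22], [0.06, 2.58], [-1.02, 4.17], [0.09, 2.62], [-3.14, 3.14]. Speed limits (rad/s): [2.57, 2.57, 3.14, 3.14, 3.14, 3.14].

INTERFACE

Orientations are given as a unit quaternion [w, x, y, z].
In Python, from plant import manip gives the robot as it stands.
- The arm moves only by the shell command python3 -m pendant 'ROWS'. ROWS is JSON, a list of rows, each a list of 3 entries, a list of its own where there are three numbers: the opening, from 0 (shut) to 1 (fully open), then the shift along the tool's x, y, z in units of 12 cm (1.0 is 12 cm), then the turn about the tool's z in units of pi rad (1.0 is pi rad). In form: [[gripper, [dx, dy, dz], roll], ...]. A call has 1 to 10 rows; each row is the pose to reach, as a shift and turn from the pose commanded when the call began, along the tool's axes at that moment, turning the shorter way round; what a row does not reach only later rows make up. A row lasts 1/10 s, in which the tool goes at most 50 mm and 8.59 degrees, less where a joint would pass 70% of its speed; a pose out of reach is approached as far as the arm can. A call with a number of a shift or a turn outside -1 to 1 is refused whole. A call with a gripper value outside its range is refused whole. The fingers move at their own pace and stop on an object; the grip force is fixed at half the most. Time passes only in rows, so rows that repeat a pose let the fingers close. It gives the time, the measured TCP pose, the force, the opening and the grip force at its end, in the units of the state.
- manip.state(): the state, without advancing time (a new reading comes with each control period).
- manip.grab_frame(name): name is "scene" or "side" or "wrist"; returns a dict with "img" (480x640x3 uint8, red, green, blue), "fx", "fy", "cx", "cy" (pixels), "eye" and "rotation" of the camera in the world; the wrist camera has in their place "tool_from_camera" (4x4, takes a point from camera to tool coordinates, whose origin is the TCP and whose axes are the flange's). Camera axes: x right, y down, z forward; pixel columns grow to the right and rows downward; lengths in m; the calibration is good to about 2 mm. A picture is of the moment at which its call begins: read the wrist's pose just before it. There is no depth.
- manip.job_done(): hands the job in; it is judged then, once.
The state is a dict: "time": time; "joint_pos": joint angles; "joint_vel": joint speeds; "joint_efforts": joint torques, N m; "tool_pos": TCP position; "tool_rot": TCP orientation; "contact_force": force on the tool from outside, world axes, zero at the start; "ft_torque": the same for the moment, N m; "gripper_width": opening from 0.0 (shut) to 1.0 (fully open); "grasp_force": force on a finger pad.
Only numpy, scipy, OpenCV 4.12 (cv2) and the standard library are available. Lean on these libraries where they do the work, as an engineer would, in place of code of your own. Each camera call takes 0.05 s, during which the arm holds its last target. There are 200 camera calls.

## Working session

There is one attempt and no reset: what is moved stays moved. The work goes in short steps, Python scripts to look and compute and a shell command to move; the robot and the scene stay as the last step left them, time stands still between calls to the robot, and variables do not carry over. Pictures are saved under pics/ and viewed, at most 10 in all, crops included, and the job is handed in when it is done.

```bash
mkdir -p pics; cat > h.py <<'E'
import numpy as np,cv2,pickle
from plant import manip
from scipy.spatial.transform import Rotation as R
def grab(n,f):
    s=manip.state(); d=manip.grab_frame(n); d=dict(d)
    q=s["tool_rot"]; T=np.eye(4);T[:3,:3]=R.from_quat([q[1],q[2],q[3],q[0]]).as_matrix();T[:3,3]=s["tool_pos"]
    if n=="wrist":
        M=T@np.array(d["tool_from_camera"]); d["eye"]=M[:3,3]; d["rotation"]=M[:3,:3]
    d["eye"]=np.array(d["eye"]);d["rotation"]=np.array(d["rotation"])
    pickle.dump(d,open(f"pics/{f}.pkl","wb")); cv2.imwrite(f"pics/{f}.png",d["img"][:,:,::-1]); return d
def load(f): return pickle.load(open(f"pics/{f}.pkl","rb"))
def ray(d,u,v): 
    r=d["rotation"]@np.array([(u-d["cx"])/d["fx"],(v-d["cy"])/d["fy"],1]); return d["eye"],r/np.linalg.norm(r)
def onz(d,u,v,z):
    e,r=ray(d,u,v); return e+r*(z-e[2])/r[2]
def tri(*obs):
    A=np.zeros((3,3));b=np.zeros(3);rs=[ray(*o) for o in obs]
    for e,r in rs:
        P=np.eye(3)-np.outer(r,r);A+=P;b+=P@e
    p=np.linalg.solve(A,b); return p,[round(1000*np.linalg.norm((np.eye(3)-np.outer(r,r))@(p-e)),1) for e,r in rs]
def proj(d,p):
    c=d["rotation"].T@(np.array(p)-d["eye"]); return d["fx"]*c[0]/c[2]+d["cx"],d["fy"]*c[1]/c[2]+d["cy"]
E
python3 -c "
from h import *
for n in ['scene','side','wrist']:
    d=grab(n,n+'0'); print(n,d['fx'],d['eye'],d['rotation'][:,2])
print(manip.state())"
```

```text
Traceback (most recent call last):
IndexError: too many indices for array: array is 1-dimensional, but 2 were indexed
```

View pics/scene0.png

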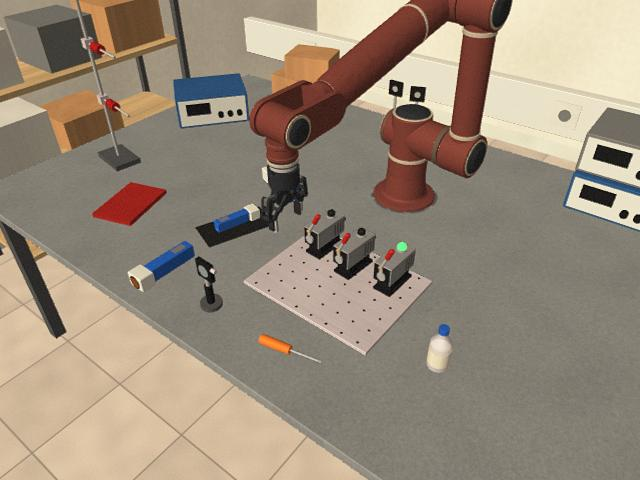

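The scene view shows the lit green lamp at (402,246), on the rightmost laser in the picture (laser_c, +y). There are two probe lookalikes. The one on the black mat is at (237,218), and a bigger one lies on the bare bench at (160,265). The red pad at (130,203) isn't the mat.

```bash
sed -i 's/;d\["rotation"\]=np.array(d\["rotation"\])/;r=np.array(d["rotation"]);d["rotation"]=r if r.shape==(3,3) else R.from_quat(np.roll(r,-1)).as_matrix()/' h.py
python3 -c "
from h import *
for n in ['scene','side','wrist']:
    d=grab(n,n+'0'); print(n,d['fx'],d['eye'],d['rotation'][:,2])
print(manip.state())
c=[load(n+'0')['img'] for n in ['scene']]
d=load('scene0')
print(onz(d,237,218,.04),onz(d,402,250,.112))
a=cv2.resize(d['img'][180:310,180:450],None,fx=2.9,fy=2.9,interpolation=cv2.INTER_CUBIC);cv2.imwrite('pics/c1.png',a[:,:,::-1])
"
```

```text
scene 523.3596604648991 [1.40978076 0.71231525 1.01405103] [-0.62425737 -0.48299854 -0.61401559]
side 529.1986977434292 [5.02856485e-04 8.10347893e-01 9.71345377e-01] [ 0.4153761  -0.61259407 -0.67245164]
wrist 409.99301132869937 [0.62531314 0.08551092 0.37280208] [-0.00148813 -0.32676159 -0.94510563]
{'time': 0.2, 'joint_pos': array([-1.18989075e-01,  5.31234461e-02,  1.61375878e+00, -2.61175241e-05,
        1.47600703e+00, -1.18988503e-01]), 'joint_vel': array([-7.30150228e-05, -1.55799350e-03, -4.95747328e-03, -3.06982156e-04,
        3.33605443e-04, -1.04919449e-03]), 'joint_efforts': array([ 1.51484532e-03, -3.93670678e+01, -3.70205247e+01, -5.53569419e-05,
        4.85084529e-03,  2.29210588e-05]), 'tool_pos': array([6.24555195e-01, 5.20666217e-05, 1.90927517e-01]), 'tool_rot': array([-5.01557082e-04,  7.07105955e-01,  7.07107310e-01, -4.10975343e-04]), 'contact_force': array([-0.88561282,  0.14058862, -0.09553194]), 'ft_torque': array([-0.02113854,  0.01083706, -0.04051747]), 'grasp_force': 0.0, 'gripper_width': 1.0011257893257726}
[ 0.49503505 -0.32239635  0.04      ] [0.40074661 0.21880545 0.112     ]
```

View pics/side0.png

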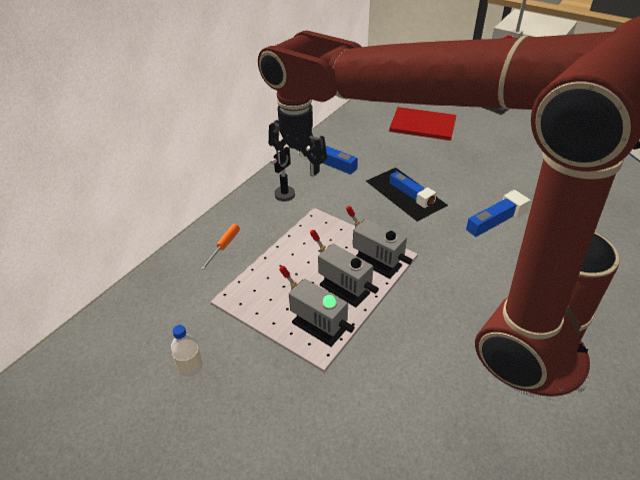

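View pics/c1.png

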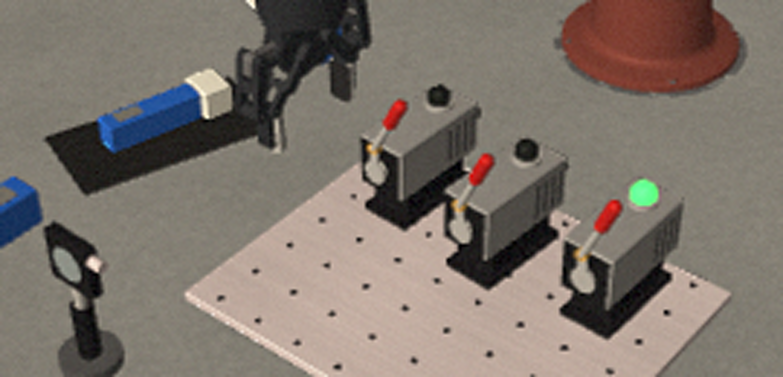

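In the side view laser_c has the glowing lamp at (330,301). Lamps A and B are dark, at (391,236) and (356,264). The mat probe is at (413,187), with other probes at (500,212) and (340,158) on bare bench. Next step is a magnified composite to get precise points.

```bash
python3 -c "
from h import *
s=load('side0');d=load('scene0')
for n,a,b in [('lampA',(331,214),(391,237)),('lampB',(361.5,233),(356,264)),('lampC',(402,247),(330,301)),('pivC',(380,269),(291,279)),('tipC',(392,249),(285,267))]: print(n,*tri((d,*a),(s,*b)))
def crop(im,x,y,w,h,k): return cv2.resize(im[y:y+h,x:x+w],None,fx=k,fy=k,interpolation=cv2.INTER_CUBIC)
z=np.zeros((600,800,3),np.uint8)
z[:300,:400]=crop(s['img'],360,155,100,75,4); z[:300,400:]=crop(s['img'],270,255,100,75,4)
z[300:,:400]=crop(d['img'],190,190,100,75,4); z[300:,400:]=crop(d['img'],345,230,100,75,4)
cv2.imwrite('pics/c2.png',z[:,:,::-1])
"
```

```text
lampA [ 0.38574611 -0.03258891  0.11815297] [np.float64(1.5), np.float64(1.5)]
lampB [0.40852963 0.09005229 0.11841555] [np.float64(2.5), np.float64(2.5)]
lampC [0.39715133 0.21377039 0.12054273] [np.float64(2.8), np.float64(2.8)]
pivC [0.50386743 0.20878074 0.11640449] [np.float64(5.5), np.float64(5.5)]
tipC [0.49351261 0.23457692 0.18615176] [np.float64(2.5), np.float64(2.5)]
```

View pics/c2.png

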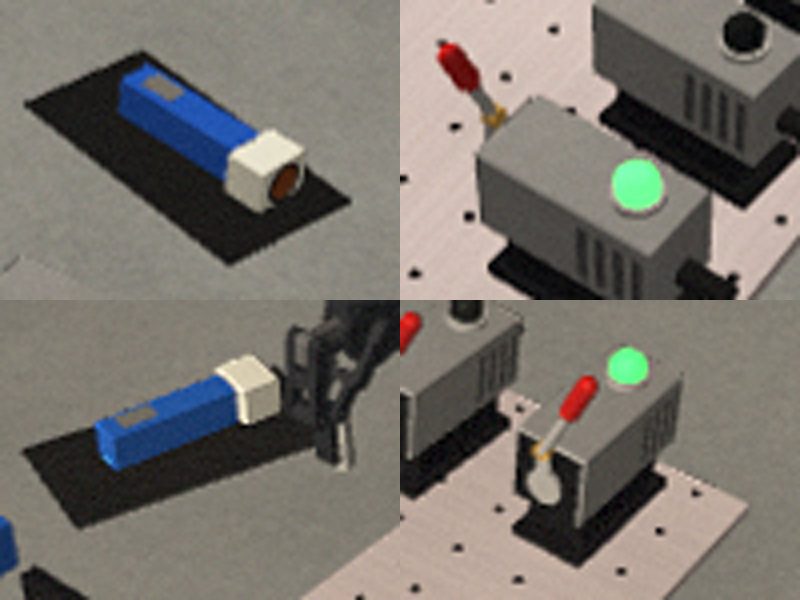

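```bash
python3 -c "
from h import *
np.set_printoptions(precision=4,suppress=True)
s=load('side0');d=load('scene0')
print('C side FL FR RL RR');[print(onz(s,*p,.112)) for p in [(289.25,293.75),(305,279.25),(330,317.5),(348,303.75)]]
print('C scene FR FL RL');[print(onz(d,*p,.112)) for p in [(374.25,262.5),(390.75,270.75),(415.5,248.75)]]
print(tri((s,289.25,293.75),(d,390.75,270.75)),tri((s,305,279.25),(d,374.25,262.5)),tri((s,330,317.5),(d,415.5,248.75)))
print('tip/redbase',tri((s,279.5,265.5),(d,393,249.5)),tri((s,288,276.5),(d,386.5,259.5)))
print('probe tail side, scene');[print(onz(s,*p,.038)) for p in [(390,175.5),(396.25,171.25)]];[print(onz(d,*p,.038)) for p in [(214.25,221.75),(218.75,224.25)]]
print('head');[print(onz(s,*p,.04)) for p in [(418,192.5),(426.25,187.5),(435.75,193),(427,197.5)]]
print('mat');[print(onz(s,*p,.004)) for p in [(365.75,180.75),(395.75,167.5),(447.5,205.5),(417.5,221.25)]]
print(tri((s,390,175.5),(d,214.25,221.75)),tri((s,390,175.5),(d,218.75,224.25)))
"
```

```text
C side FL FR RL RR
[0.4855 0.2353 0.112 ]
[0.4816 0.1826 0.112 ]
[0.3776 0.241  0.112 ]
[0.366  0.1899 0.112 ]
C scene FR FL RL
[0.49   0.1867 0.112 ]
[0.4921 0.2385 0.112 ]
[0.374  0.2455 0.112 ]
(array([0.4873, 0.2348, 0.1083]), [np.float64(1.6), np.float64(1.6)]) (array([0.4838, 0.1816, 0.1072]), [np.float64(2.0), np.float64(2.0)]) (array([0.3761, 0.2449, 0.1148]), [np.float64(1.8), np.float64(1.8)])
tip/redbase (array([0.5014, 0.2418, 0.1928]), [np.float64(2.1), np.float64(2.1)]) (array([0.4961, 0.2239, 0.1473]), [np.float64(1.8), np.float64(1.8)])
probe tail side, scene
[ 0.5527 -0.3485  0.038 ]
[ 0.5473 -0.3775  0.038 ]
[ 0.551 -0.368  0.038]
[ 0.5519 -0.3469  0.038 ]
head
[ 0.4461 -0.3178  0.04  ]
[ 0.4366 -0.3516  0.04  ]
[ 0.403  -0.3431  0.04  ]
[ 0.4148 -0.311   0.04  ]
mat
[ 0.6215 -0.3271  0.004 ]
[ 0.5779 -0.4376  0.004 ]
[ 0.3658 -0.353   0.004 ]
[ 0.407  -0.2444  0.004 ]
(array([ 0.5554, -0.359 ,  0.0377]), [np.float64(6.3), np.float64(6.3)]) (array([ 0.5521, -0.3469,  0.0387]), [np.float64(0.5), np.float64(0.5)])
```

Laser C: its front-face centre is near (0.487, 0.210), its yaw about -3.5°, and its top at 0.112 agrees with the two-view heights of 0.108–0.115. The mat probe is 146 × 30 mm, so it is the right size, with its top at 0.038. I'll move the shut fingers above and to the +y side of handle C.

```bash
python3 -m pendant '[[0,[0,0,-0.4],0],[0,[0,0,-0.6],0],[0,[0.4,-0.2,-0.6],0],[0,[0.8,-0.4,-0.6],0],[0,[1,-0.5,-0.6],0],[0,[1,-0.5,-0.6],0]]'
python3 -m pendant '[[0,[0.4,-0.3,0],0],[0,[0.8,-0.55,0],0],[0,[1,-0.57,0],0],[0,[1,-0.57,0],0]]'
python3 -m pendant '[[0,[0.4,0,0],0],[0,[0.5,0,0],0],[0,[0.5,0,0],0],[0,[0.5,0,0],0]]'
python3 -c "
from h import *
grab('wrist','w1')"
```

```text
time: 0.8
tool_pos: [0.5633, 0.1233, 0.2639]
tool_rot: [-0.0, 0.705, 0.709, 0.0]
contact_force: [0.1, -0.6, -0.1]
gripper_width: 0.004
grasp_force: 0.0
time: 1.2
tool_pos: [0.4952, 0.2429, 0.2637]
tool_rot: [-0.0, 0.705, 0.709, 0.0]
contact_force: [0.8, -1.1, -0.1]
gripper_width: -0.001
grasp_force: 0.0
time: 1.6
tool_pos: [0.4971, 0.2988, 0.2633]
tool_rot: [0.0, 0.707, 0.707, -0.001]
contact_force: [-0.1, 0.0, -0.1]
gripper_width: 0.001
grasp_force: 0.0
```

View pics/w1.png

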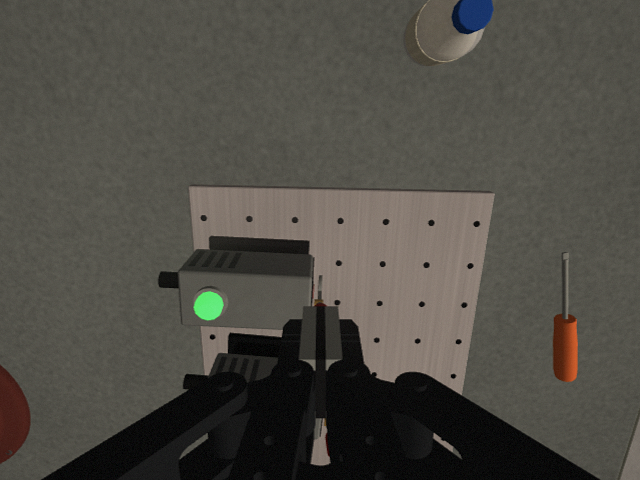

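In this wrist view laser C's top has its +y front corner at (313,253), rear corners at (197,252) and (180,324), and the lamp at (208,305). The shut fingers stand over the handle plane, about u=320.

```bash
python3 -c "
from h import *
d=load('w1')
for p,z in [((313,253),.112),((197,252),.112),((180,324),.112),((310,329),.112),((208,305),.122),((320,305),.112),((447,45),.0)]: print(p,onz(d,*p,z))
for q in [(.4935,.2105,.112),(.4955,.243,.178)]: print(proj(d,q))"
```

```text
(313, 253) [0.49133422 0.25919948 0.112     ]
(197, 252) [0.39070942 0.26028237 0.112     ]
(180, 324) [0.36788293 0.18930148 0.112     ]
(310, 329) [0.48799724 0.18383855 0.112     ]
(208, 305) [0.39862517 0.21415572 0.122     ]
(320, 305) [0.49732534 0.2087309  0.112     ]
(447, 45) [0.62274189 0.43567212 0.        ]
(np.float64(315.7800154857856), np.float64(303.26101127679124))
(np.float64(317.37506471615404), np.float64(305.65558647132))
```

```bash
python3 -m pendant '[[0,[0,0,0.3],0],[0,[0,0,0.6],0],[0,[0,0,0.9],0],[0,[0,0,0.9],0],[0,[0,0,0.9],0]]'
```

```text
time: 2.15
tool_pos: [0.4968, 0.2989, 0.1559]
tool_rot: [-0.0, 0.708, 0.707, -0.0]
contact_force: [-0.4, -0.4, 0.2]
gripper_width: -0.001
grasp_force: 0.0
```

```bash
python3 -m pendant '[[0,[-0.15,0,0],0],[0,[-0.3,0,0],0],[0,[-0.38,0,0],0],[0,[-0.46,0,0],0],[0,[-0.54,0,0],0],[0,[-0.6,0,0],0],[0,[-0.66,0,0],0],[0,[-0.7,0,0],0],[0,[-0.72,0,0],0],[0,[-0.72,0,0],0]]'
python3 -c "
from h import *
for n in ['scene','side']: grab(n,n+'1')
s=load('side1')['img'];d=load('scene1')['img']
def crop(im,x,y,w,h,k): return cv2.resize(im[y:y+h,x:x+w],None,fx=k,fy=k,interpolation=cv2.INTER_CUBIC)
z=np.hstack([crop(s,250,235,100,100,4),crop(d,335,225,100,100,4)]);cv2.imwrite('pics/c3.png',z[:,:,::-1])"
```

```text
time: 3.15
tool_pos: [0.4966, 0.2135, 0.1557]
tool_rot: [-0.0, 0.707, 0.707, 0.0]
contact_force: [0.7, 0.7, 0.3]
gripper_width: 0.001
grasp_force: 0.0
```

View pics/c3.png

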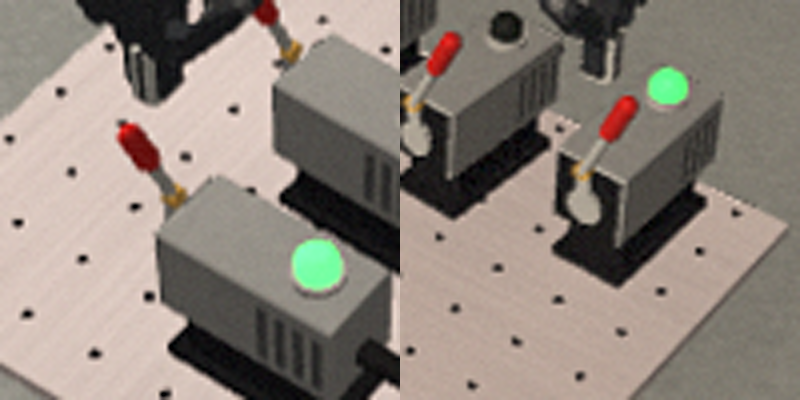

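```bash
python3 -c "
from h import *
s=load('side1');d=load('scene1')
p=manip.state()['tool_pos']
for c in (s,d): print(proj(c,p),proj(c,(.496,.210,.112)),proj(c,(.498,.243,.178)), proj(c,(.496,.21,.187)))
print(tri((s,287.5,259.5),(d,385,244.5)))
print('red tip,base',tri((s,281.5,267),(d,392,250.5)),tri((s,289,276),(d,386.5,259)))
print('gold',tri((s,293.5,284),(d,380.5,269.5)))
"
```

```text
(np.float64(290.00170986183065), np.float64(271.48830257268116)) (np.float64(292.3233072124527), np.float64(284.3601491222215)) (np.float64(280.39519080694953), np.float64(272.3962842164334)) (np.float64(290.50005570342086), np.float64(260.1179969816211))
(np.float64(382.81963621714044), np.float64(255.0083933856189)) (np.float64(380.55598978483863), np.float64(267.19319587229836)) (np.float64(393.0967249438457), np.float64(252.93460062270614)) (np.float64(382.50261861840295), np.float64(244.77937866685062))
(array([0.49800647, 0.2176386 , 0.19345446]), [np.float64(0.6), np.float64(0.6)])
red tip,base (array([0.49936627, 0.23834271, 0.1865798 ]), [np.float64(2.1), np.float64(2.1)]) (array([0.49470104, 0.22259377, 0.14787332]), [np.float64(2.3), np.float64(2.3)])
gold (array([0.4966491 , 0.20817232, 0.10689669]), [np.float64(3.3), np.float64(3.3)])
```

```bash
python3 -c "
from h import *
s=load('side0');d=load('scene0')
for c in (s,d):
  for x in (.575,.675):
    print(proj(c,(x,0,.191)),proj(c,(x,0,.204)),proj(c,(x,0,.23)))
print(manip.state()['tool_pos'],manip.state()['joint_pos'])
def crop(im,x,y,w,h,k): return cv2.resize(im[y:y+h,x:x+w],None,fx=k,fy=k,interpolation=cv2.INTER_CUBIC)
z=np.hstack([crop(s['img'],250,100,100,100,4),crop(d['img'],230,150,100,100,4)]);cv2.imwrite('pics/c4.png',z[:,:,::-1])
"
```

```text
(np.float64(316.19767516879233), np.float64(193.35135582507638)) (np.float64(316.0863690237107), np.float64(189.0173540741285)) (np.float64(315.85902399462657), np.float64(180.16506875423573))
(np.float64(282.65493358556546), np.float64(179.6044807705552)) (np.float64(282.3203519880732), np.float64(175.3167820256602)) (np.float64(281.6374258166328), np.float64(166.56501052929508))
(np.float64(298.135021971797), np.float64(228.6080587547444)) (np.float64(297.97927182094384), np.float64(224.6157833148354)) (np.float64(297.66223204225037), np.float64(216.48924144621674))
(np.float64(272.8775692764016), np.float64(247.85355620314704)) (np.float64(272.5592707782638), np.float64(243.7877498442265)) (np.float64(271.9108027148178), np.float64(235.50450128559163))
[0.49656766 0.21378885 0.15568267] [ 2.68775712e-01 -1.24772287e-01  1.84647712e+00  1.55141934e-04
  1.41990383e+00  2.68531746e-01]
```

View pics/c4.png

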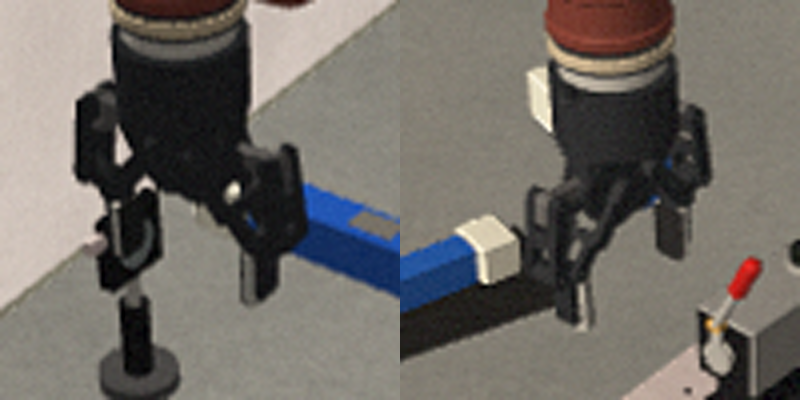

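The finger ends in both fixed views sit about 37 mm higher than the reported TCP, and the handle hasn't moved because the fingers passed above it. I'll check this against the wrist view.

```bash
python3 -c "
from h import *
d=grab('wrist','w2'); p=manip.state()['tool_pos']
T=np.array(d['tool_from_camera']);print(T)
for k in (0,.02,.037,.06): print(k,proj(d,p+[0,0,k]))
w=load('w1');q=np.array([.4971,.2988,.2633])
for k in (0,.037): print(k,proj(w,q+[0,0,k]))
im=d['img']; cv2.imwrite('pics/c5.png',im[200:440,160:480,::-1])"
```

```text
[[-8.58070182e-04 -9.45044388e-01 -3.26940926e-01  8.54647127e-02]
 [ 9.99999583e-01 -9.13273257e-04  1.53359257e-05  5.78187791e-04]
 [-3.13079535e-04 -3.26940776e-01  9.45044777e-01 -1.82074219e-01]
 [ 0.00000000e+00  0.00000000e+00  0.00000000e+00  1.00000000e+00]]
0 (np.float64(318.9480319581318), np.float64(286.03733723388285))
0.02 (np.float64(318.8336313039482), np.float64(305.36658786163866))
0.037 (np.float64(318.71578374350764), np.float64(325.27823126857805))
0.06 (np.float64(318.514272999741), np.float64(359.3256910339653))
0 (np.float64(319.081671349072), np.float64(286.1285154810319))
0.037 (np.float64(318.8457349715277), np.float64(325.4825246123483))
```

View pics/c5.png

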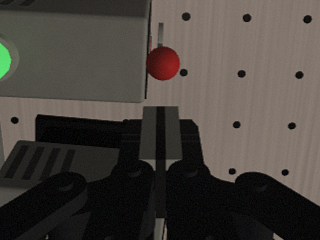

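The red ball tip (323,263) is on the +y side of the fingers, and the finger end at v≈305–310 confirms that it sits about 37 mm above the reported TCP. I'll go back over the handle, lower by that amount and push again.

```bash
python3 -m pendant '[[0,[0,0,-0.15],0],[0,[0.3,0,-0.15],0],[0,[0.6,0,-0.15],0],[0,[0.75,0,-0.1],0],[0,[0.75,0,0.15],0],[0,[0.75,0,0.3],0],[0,[0.75,0,0.3],0]]'
python3 -m pendant '[[0,[-0.15,0,0],0],[0,[-0.3,0,0],0],[0,[-0.38,0,0],0],[0,[-0.46,0,0],0],[0,[-0.54,0,0],0],[0,[-0.6,0,0],0],[0,[-0.66,0,0],0],[0,[-0.7,0,0],0],[0,[-0.74,0,0],0],[0,[-0.74,0,0],0]]'
python3 - <<'E'
from h import *
for n in ['scene','side']: grab(n,n+'2')
s=load('side2')['img'];d=load('scene2')['img']
# red blobs near handle C
for im,(x0,y0,x1,y1) in ((s,(265,250,310,285)),(d,(370,230,400,270))):
    c=im[y0:y1,x0:x1].astype(int); m=(c[...,0]>110)&(c[...,1]<70)&(c[...,2]<70); ys,xs=np.where(m); print(len(xs), xs.mean()+x0 if len(xs) else 0, ys.mean()+y0 if len(xs) else 0, xs.min()+x0,xs.max()+x0,ys.min()+y0,ys.max()+y0)
print(manip.state()['contact_force'])
E
```

```text
time: 4.0
tool_pos: [0.4939, 0.3026, 0.1153]
tool_rot: [-0.001, 0.707, 0.707, -0.004]
contact_force: [-0.1, -0.2, -0.5]
gripper_width: 0.003
grasp_force: 0.0
time: 5.0
tool_pos: [0.4965, 0.2142, 0.1195]
tool_rot: [0.0, 0.707, 0.707, -0.0]
contact_force: [-1.0, 1.1, 1.0]
gripper_width: -0.004
grasp_force: 0.2
3 297.0 266.0 297 297 265 267
31 377.61290322580646 249.70967741935485 376 379 246 254
[-0.31649074  0.53279042  0.2250428 ]
```

```bash
python3 -m pendant '[[0,[-0.03,0,0],0],[0,[-0.06,0,0],0],[0,[-0.06,0,0],0],[0,[-0.09,0,0],0],[0,[-0.09,0,0],0]]'
python3 - <<'E'
from h import *
for n in ['scene','side','wrist']: grab(n,n+'3')
s=load('side3');d=load('scene3')
def crop(im,x,y,w,h,k): return cv2.resize(im['img'][y:y+h,x:x+w],None,fx=k,fy=k,interpolation=cv2.INTER_CUBIC)
z=np.hstack([crop(s,270,235,75,100,4),crop(d,345,220,75,100,4),crop(load('wrist3'),240,240,150,200,2)[:, :200]]);cv2.imwrite('pics/c6.png',z[:,:,::-1])
for a in (.3,.4,.5): 
  p=(.496,.210-.075*np.sin(a),.112+.075*np.cos(a)); print(a,proj(s,p),proj(d,p))
E
```

```text
time: 5.6
tool_pos: [0.4966, 0.2036, 0.1197]
tool_rot: [0.0, 0.707, 0.707, -0.0]
contact_force: [0.2, 1.7, 0.1]
gripper_width: -0.002
grasp_force: 0.4
0.3 (np.float64(296.8329405386449), np.float64(254.9689167667506)) (np.float64(374.98787804377776), np.float64(242.54371157395144))
0.4 (np.float64(298.8377832095014), np.float64(253.86863728289467)) (np.float64(372.5970715004988), np.float64(242.30399712925146))
0.5 (np.float64(300.7542903534595), np.float64(253.091071082143)) (np.float64(370.3053735542116), np.float64(242.31905912221933))
```

View pics/c6.png

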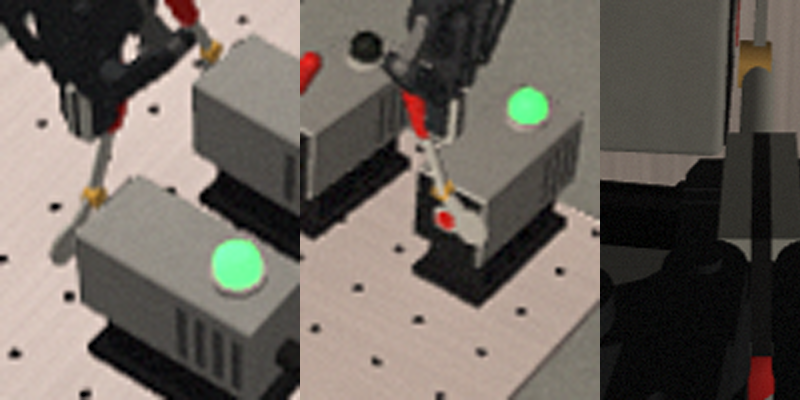

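The aperture (red dot at (446,219) in the crop) is uncovered and the handle leans to -y at about 0.48 rad. I'll push a little more until the force shows the stop.

```bash
python3 -m pendant '[[0,[-0.02,0,0],0],[0,[-0.02,0,0],0],[0,[-0.02,0,0],0]]'; python3 -m pendant '[[0,[-0.02,0,0],0],[0,[-0.02,0,0],0],[0,[-0.02,0,0],0]]'
```

```text
time: 6.05
tool_pos: [0.4966, 0.2015, 0.1198]
tool_rot: [0.0, 0.707, 0.707, 0.0]
contact_force: [0.7, 0.8, 0.4]
gripper_width: 0.002
grasp_force: 0.4
time: 6.35
tool_pos: [0.4966, 0.1991, 0.1197]
tool_rot: [0.0, 0.707, 0.707, -0.0]
contact_force: [0.4, 0.7, -0.3]
gripper_width: 0.001
grasp_force: 0.4
```

```bash
cat > red.py <<'E'
from h import *
d=grab('scene','st');c=d['img'][230:270,355:400].astype(int); m=(c[...,0]>110)&(c[...,1]<70)&(c[...,2]<70); ys,xs=np.where(m); print('RED',len(xs),xs.mean()+355,ys.mean()+230)
E
python3 red.py; python3 -m pendant '[[0,[-0.03,0,0],0],[0,[-0.03,0,0],0],[0,[-0.03,0,0],0]]';python3 red.py; python3 -m pendant '[[0,[-0.03,0,0],0],[0,[-0.03,0,0],0],[0,[-0.03,0,0],0]]';python3 red.py
```

```text
RED 45 372.0888888888889 247.2888888888889
time: 6.7
tool_pos: [0.4966, 0.1974, 0.1198]
tool_rot: [-0.001, 0.707, 0.707, 0.002]
contact_force: [-0.5, 7.4, -0.2]
gripper_width: 0.001
grasp_force: 3.0
RED 44 371.45454545454544 247.0909090909091
time: 7.05
tool_pos: [0.4968, 0.1967, 0.1204]
tool_rot: [-0.003, 0.707, 0.707, 0.004]
contact_force: [0.2, 16.1, -0.5]
gripper_width: -0.004
grasp_force: 6.9
RED 44 371.34090909090907 246.97727272727272
```

The force rise to 16 N at an unchanged red centroid shows the shutter is at its stop. I'll retreat, rise and travel to above the probe.

```bash
python3 -m pendant '[[0,[0.2,0,0],0],[0,[0.2,0,0],0],[0,[0.2,0,-0.3],0],[0,[0.2,0,-0.6],0],[0,[0.2,0,-0.9],0],[0,[0.2,0,-1],0],[0,[0.2,0,-1],0]]' | sed -n 2p; python3 red.py
for i in 1 2 3 4; do :; done
python3 -m pendant '[[0,[-0.4,0,0],0],[0,[-0.8,0,0],0],[0,[-1,0,0],0]]' | sed -n 2p
python3 -m pendant '[[0.5,[-0.4,0,0],0],[0.5,[-0.8,0,0],0],[1,[-1,0,0],0]]' | sed -n 2p
python3 -m pendant '[[1,[-0.4,0,0],0],[1,[-0.8,0,0],0],[1,[-1,0,0],0]]' | sed -n 2p
python3 -m pendant '[[1,[-0.4,0,0],0],[1,[-0.8,0,0],0],[1,[-1,0,0],0]]' | sed -n 2p
python3 -m pendant '[[1,[-0.4,-0.09,0],0],[1,[-0.71,-0.09,0],0],[1,[-0.71,-0.09,0],0.05],[1,[-0.71,-0.09,0],0.1],[1,[-0.71,-0.09,0],0.14],[1,[-0.71,-0.09,0],0.19],[1,[-0.71,-0.09,0],0.24],[1,[-0.71,-0.09,0],0.28]]' | sed -n 2p
python3 -m pendant '[[1,[0,0,0],0.05],[1,[0,0,0],0.1],[1,[0,0,0],0.15],[1,[0,0,0],0.2],[1,[0,0,0],0.25],[1,[0,0,0],0.3],[1,[0,0,0],0.3],[1,[0,0,0],0.3],[1,[0,0,0],0.3]]'
python3 - <<'E'
from h import *
grab('wrist','w4');grab('side','s4')
print(manip.state()['joint_pos'])
E
```

```text
tool_pos: [0.4979, 0.2157, 0.2423]
RED 72 372.09722222222223 246.59722222222223
tool_pos: [0.4949, 0.0932, 0.2363]
tool_pos: [0.4948, -0.027, 0.2363]
tool_pos: [0.4946, -0.1468, 0.2362]
tool_pos: [0.4946, -0.2666, 0.236]
tool_pos: [0.4843, -0.3484, 0.2359]
time: 10.75
tool_pos: [0.4849, -0.3487, 0.2373]
tool_rot: [-0.001, 0.992, -0.125, -0.002]
contact_force: [-0.9, -0.4, -0.5]
gripper_width: 1.001
grasp_force: 0.0
[-7.47739800e-01 -3.36556543e-02  1.62245818e+00 -1.18375442e-04
  1.55477537e+00  1.07375943e+00]
```

View pics/w4.png

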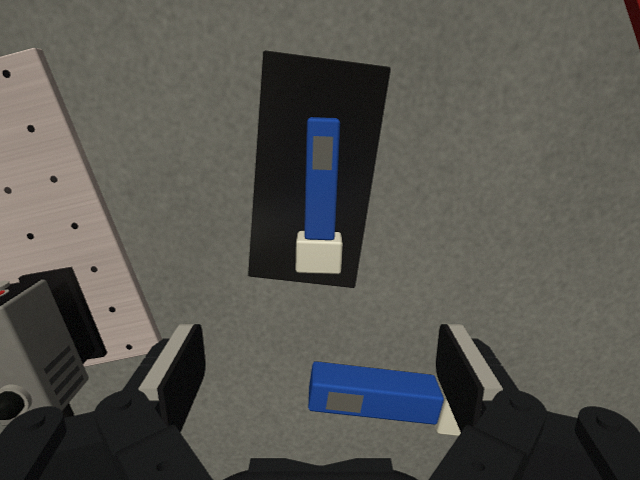

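The last picture shows the mat probe, with its blue tail end at (323,119), the head back edge at v≈236, and the head front edge at (297..341,272). The mat corners are (264,52), (390,68), (355,287) and (249,275). Another probe lies below at (380,392).

```bash
python3 - <<'E'
from h import *
np.set_printoptions(precision=4,suppress=True)
d=load('w4')
print('tail',onz(d,323,119,.038),'headfront',onz(d,319,273,.040), onz(d,297,272,.04),onz(d,341,272,.04))
print('mat',np.mean([onz(d,*p,.004) for p in [(264,52),(390,68),(355,287),(249,275)]],axis=0),[onz(d,*p,.004) for p in [(264,52),(390,68),(355,287),(249,275)]])
print('eye',d['eye'])
s=load('side0')
for n,a,b in [('matFarL',(264,52),(365.75,180.75)),('m2',(390,68),(395.75,167.5)),('m3',(355,287),(447.5,205.5)),('m4',(249,275),(417.5,221.25)),('headFL',(297,272),(427,197.5)),('headFR',(341,272),(435.75,193)),('tail',(307,118),(390,175.5)),('tail2',(338,118),(396.25,171.25))]:
    print(n,*tri((d,*a),(s,*b)))
E
```

```text
tail [ 0.5513 -0.3666  0.038 ] headfront [ 0.4085 -0.3262  0.04  ] [ 0.415 -0.305  0.04 ] [ 0.4041 -0.3479  0.04  ]
mat [ 0.4941 -0.3425  0.004 ] [array([ 0.6208, -0.3283,  0.004 ]), array([ 0.5785, -0.4382,  0.004 ]), array([ 0.367 , -0.3567,  0.004 ]), array([ 0.4102, -0.2467,  0.004 ])]
eye [ 0.5678 -0.3691  0.4191]
matFarL [ 0.6214 -0.328   0.0033] [np.float64(0.6), np.float64(0.6)]
m2 [ 0.5784 -0.4384  0.0033] [np.float64(0.1), np.float64(0.1)]
m3 [ 0.3664 -0.3564  0.0016] [np.float64(0.5), np.float64(0.5)]
m4 [ 0.4086 -0.2463  0.0017] [np.float64(0.8), np.float64(0.8)]
headFL [ 0.4147 -0.3063  0.0429] [np.float64(1.6), np.float64(1.6)]
headFR [ 0.4036 -0.3473  0.0372] [np.float64(0.8), np.float64(0.8)]
tail [ 0.5552 -0.353   0.0342] [np.float64(0.3), np.float64(0.3)]
tail2 [ 0.5485 -0.3799  0.0361] [np.float64(0.2), np.float64(0.2)]
```

```bash
python3 -m pendant '[[1,[0,0.005,0.3],0.007],[1,[0,0.005,0.6],0.007],[1,[0,0.005,0.9],0.007],[1,[0,0.005,1],0.007],[1,[0,0.005,1],0.007]]' | sed -n 2,4p
python3 -m pendant '[[1,[0,0,0.2],0],[1,[0,0,0.4],0],[1,[0,0,0.6],0],[1,[0,0,0.8],0],[1,[0,0,0.9],0],[1,[0,0,1],0],[1,[0,0,1],0],[1,[0,0,1],0]]'
python3 - <<'E'
from h import *
s=grab('side','s5');d=grab('scene','d5');p=manip.state()['tool_pos']
print(p)
E
```

```text
tool_pos: [0.4843, -0.3486, 0.1171]
tool_rot: [-0.001, 0.991, -0.136, -0.002]
contact_force: [0.9, -0.3, 0.2]
time: 12.15
tool_pos: [0.4864, -0.3504, 0.0009]
tool_rot: [0.0, 0.991, -0.136, 0.001]
contact_force: [0.3, 0.4, 1.1]
gripper_width: 1.0
grasp_force: 0.0
[ 0.48657067 -0.35062746  0.00128786]
```

```bash
python3 -m pendant '[[1,[0,0,0.1],0],[1,[0,0,0.2],0],[1,[0,0,0.25],0],[1,[0,0,0.28],0],[1,[0,0,0.28],0]]'
python3 -m pendant '[[0.6,[0,0,0],0],[0.5,[0,0,0],0],[0.4,[0,0,0],0],[0.3,[0,0,0],0],[0.2,[0,0,0],0],[0,[0,0,0],0],[0,[0,0,0],0],[0,[0,0,0],0],[0,[0,0,0],0]]'
```

```text
time: 12.75
tool_pos: [0.4849, -0.3492, -0.0351]
tool_rot: [-0.001, 0.991, -0.136, -0.001]
contact_force: [-0.7, -0.4, 0.7]
gripper_width: 1.001
grasp_force: 0.0
time: 13.65
tool_pos: [0.4861, -0.3502, -0.0333]
tool_rot: [0.0, 0.991, -0.136, 0.0]
contact_force: [0.2, -0.4, 5.1]
gripper_width: 0.343
grasp_force: 60.9
```

```bash
python3 -m pendant '[[0,[0,0,-0.05],0],[0,[0,0,-0.15],0],[0,[0,0,-0.3],0],[0,[0,0,-0.5],0],[0,[0,0,-0.7],0],[0,[0,0,-0.9],0],[0,[0,0,-1],0],[0,[0,0,-1],0]]'
python3 - <<'E'
from h import *
np.set_printoptions(precision=4,suppress=True)
d=load('scene3');print('aperture',onz(d,381.5,274.75,.082))
w=grab('wrist','w6');s=grab('side','s6')
im=w['img'].astype(int)
m=(im[...,2]>90)&(im[...,0]<70)&(im[...,2]>im[...,1]*1.4);m[330:]=0
ys,xs=np.where(m);print('blue',len(xs),xs.min(),xs.max(),ys.min(),ys.max())
m=(im.min(2)>150);m[340:]=0;ys,xs=np.where(m);print('white',len(xs),xs.min(),xs.max(),ys.min(),ys.max())
E
```

```text
time: 14.45
tool_pos: [0.4867, -0.3507, 0.0885]
tool_rot: [0.001, 0.991, -0.136, 0.002]
contact_force: [0.1, -0.1, -1.8]
gripper_width: 0.339
grasp_force: 60.3
aperture [0.49   0.2115 0.082 ]
blue 11465 269 374 154 329
white 1201 0 384 295 339
```

```bash
python3 -m pendant '[[0,[0,0,-0.3],0],[0,[0,0,-0.6],0],[0,[0,0,-0.86],0],[0,[0,-0.14,-0.86],0],[0,[0,-0.4,-0.86],0],[0,[0,-0.7,-0.86],0],[0,[0,-1,-0.86],0]]' | sed -n 2p
python3 -m pendant '[[0,[0,-0.3,0],0],[0,[0,-0.6,0],0],[0,[0,-0.9,0],0],[0,[0,-1,0],0]]' | sed -n 2p
python3 -m pendant '[[0,[0,-0.3,0],0],[0,[0,-0.6,0],0],[0,[0,-0.9,0],0],[0,[0,-1,0],0]]' | sed -n 2p
python3 -m pendant '[[0,[0,-0.3,0],0],[0,[0,-0.6,0],0],[0,[0,-0.9,0],0],[0,[0,-1,0],0]]' | sed -n 2p
python3 -m pendant '[[0,[0,-0.3,0],0],[0,[-0.1,-0.5,0],0],[0,[-0.2,-0.7,0],0],[0,[-0.24,-0.74,0],0],[0,[-0.24,-0.74,0],-0.03],[0,[-0.24,-0.74,0],-0.06],[0,[-0.24,-0.74,0],-0.07],[0,[-0.24,-0.74,0],-0.07],[0,[-0.24,-0.74,0],-0.07]]'
```

```text
tool_pos: [0.5169, -0.2317, 0.1858]
tool_pos: [0.5493, -0.1146, 0.1859]
tool_pos: [0.5819, -0.0003, 0.1867]
tool_pos: [0.6146, 0.1145, 0.1872]
time: 17.35
tool_pos: [0.6113, 0.2045, 0.1885]
tool_rot: [0.0, 1.0, -0.028, -0.001]
contact_force: [0.2, 1.1, -1.7]
gripper_width: 0.341
grasp_force: 60.4
```

```bash
python3 -m pendant '[[0,[0,0,0.15],0],[0,[0,0,0.3],0],[0,[0,0,0.45],0],[0,[0,0,0.6],0],[0,[0,0,0.75],0],[0,[0,0,0.9],0],[0,[0,0,0.9],0]]' | sed -n 2p
python3 -m pendant '[[0,[0,0,0.15],0],[0,[0,0,0.3],0],[0,[0,0,0.4],0],[0,[0,0,0.45],0],[0,[0,0,0.45],0],[0,[0,0,0.45],0]]'
python3 - <<'E'
from h import *
s=grab('side','s7');d=grab('scene','d7')
# white head blob near expected
for c in (s,d):
    im=c['img'].astype(int)
    for p in [(.531,.2088,.082),(.531,.2088,.1),(.566,.2068,.1)]: print(np.round(proj(c,p),1),end=' ')
    u,v=map(int,proj(c,(.548,.208,.09))); u0,v0=max(u-45,0),max(v-45,0)
    sub=im[v0:v0+90,u0:u0+90]; 
    m=((sub.min(2)>165)&(sub[...,0]-sub[...,2]<45)).astype(np.uint8)
    n,l,st,ce=cv2.connectedComponentsWithStats(m)
    for i in np.argsort(-st[1:,4])[:3]+1: print('white',st[i][:2]+[u0,v0],st[i][2:],ce[i]+[u0,v0])
    print([proj(c,(.489+a*.9986+.0523*b,.211-.0523*a+.9986*b,z)) for a,b,z in [(.042,-.023,.064),(.042,.023,.064),(.042,.023,.1),(.077,.023,.1),(.077,-.023,.1),(.042,-.023,.1)]])
E
```

```text
tool_pos: [0.6087, 0.2051, 0.0767]
time: 18.65
tool_pos: [0.6118, 0.2058, 0.0277]
tool_rot: [-0.0, 1.0, -0.027, 0.0]
contact_force: [-0.5, -0.6, -0.5]
gripper_width: 0.341
grasp_force: 60.3
[280.7 286.6] [280.2 281.2] [268.4 274.3] white [229 235] [  90   90 4172] [274.38758389 282.52301055]
[(np.float64(287.76642655243114), np.float64(285.831029475505)), (np.float64(274.6375462111839), np.float64(298.2345642005331)), (np.float64(273.4390354450484), np.float64(287.49063239301245)), (np.float64(261.5088986917481), np.float64(280.4992341811157)), (np.float64(275.0271718085382), np.float64(268.4072158080559)), (np.float64(286.86274305081986), np.float64(275.07980043387096))]
[372.3 282.8] [372.6 277.6] [364.5 284.7] white [373 278] [ 8  6 19] [375.73684211 280.84210526]
white [371 297] [3 3 3] [372. 298.]
white [368 286] [2 1 2] [368.5 286. ]
[(np.float64(364.8165033539536), np.float64(283.9558139171102)), (np.float64(379.07385912151256), np.float64(291.7114646374678)), (np.float64(379.96964326071907), np.float64(281.5200818916373)), (np.float64(371.9578993354644), np.float64(288.76223928955926)), (np.float64(357.3693956283005), np.float64(280.8102067694395)), (np.float64(365.4658433074392), np.float64(273.8157058638226))]
```

```bash
python3 - <<'E'
from h import *
a=load('side0')['img'];s=load('s7')
print(a[196:205,427:437].tolist()[4])
im=s['img'].astype(int)[260:310,250:310]
m=(im[...,0]-im[...,2]>40)&(im[...,0]>60)&(im[...,0]-im[...,1]>20)
ys,xs=np.where(m);print(len(xs),xs.min()+250,xs.max()+250,ys.min()+260,ys.max()+260,xs.mean()+250,ys.mean()+260)
for y in range(264,304,2): print(y,''.join('B' if p[2]>p[0]+40 else 'r' if (p[0]-p[2]>40) else 'W' if p.min()>185 else 'w' if p.min()>140 else '.' if p.max()<60 else '-' for p in s['img'][y,250:312].astype(int)))
d=load('d7')
print()
for y in range(262,310,2): print(y,''.join('B' if p[2]>p[0]+40 else 'r' if (p[0]-p[2]>50) else 'W' if p.min()>185 else 'w' if p.min()>140 else '.' if p.max()<60 else '-' for p in d['img'][y,335:400].astype(int)))
E
```

```text
[[115, 111, 99], [32, 25, 24], [59, 25, 7], [69, 33, 11], [70, 33, 15], [71, 35, 16], [73, 49, 34], [113, 110, 97], [81, 79, 73], [23, 22, 18]]
123 277 303 260 291 291.2276422764228 275.7479674796748
264 .BBBBBBBBB.---WWWWWWWWWWWWWWWwwwWWWWWWWWWWWWWrrrrrrrwWWWWWWWWW
266 .BBBBBBBBBBBB-wWWWWWWWWWWWWWW---WWWWWWWWWWWWWWrrrrrrWWWWWWWWWW
268 .BBBBBBBBBBBBBBBwWWWWWWWwWWWWWWWWWWWWWWWWWWWWW----WWWWWWWWWWWW
270 .BBBBBBBBBBBBBBBBBBwWwWWWWWWWWWWWWWWWWWWWWWWWw---wWWWWWWWWWWWW
272 --BBBBBBBBBBBBBBBBBBB-WWWWWWWWWWWWWWWWWWWWWWW---wWWWWWWWWWWWWW
274 --BBBBBBBBBBBBBBBBB-WWWWWWWWWWWWWWWWWWWWWWWWw---WWWWWWWWWWWWWW
276 ---BBBBBBBBBBBBBBwWWWWWWWWWWWWWWWWWwwWWWWWWw---wWWWWWWWWWWWWWW
278 --.BBBBBBBBBBBBWWWWWWWWWWWWWWWWWWw--wWWWWWW----WWWWWwWwwwWWWWW
280 ---BBBBBBBBBBWWWWWWWWWWWWWWWWWWw-----WWWWWw---wWWWw-------wwWW
282 -wWw-BBBBBBBwwWWWWWWWWWWWWWWW-..r..--WWWwrrrrrrWw----w--w-w---
284 WWWWWWW--BBB----wWWWWWWWWWw--.rrrrr--wWwrrrrrrr--------w------
286 WWWWWWWWWWw-B------wwWWWw---rrrrrr.--www---rr--ww---w-----w---
288 WWWWWWWWWWWWW--------------.rrrrr--wWWw---www-----ww----ww----
290 WWw-.-WWWWWWWw-----------
[... 1420 characters left out ...]

290 wwwwwwwww.........-BB...........BB--.......---...............--ww
292 wwwwwwwww-----...BBBBB..........--.......------............--wwww
294 -wwwwwwww--w-.BBBBBBBBB.................---wwwwww-.......--wwwwww
296 wwwwwwwww--wBBBBBBBBBBB..............----wwwwwwwwwww----wwwwwwwww
298 wwwwwwwww-BBBBBBBBBBBBB-...........--ww-wwwwwwwwwwwwwwwwwwwwwwww-
300 wwwwwww-BB-----BBBBBBB-w-........--www----wwwwwwwwwwwwwwwwwwwwwww
302 wwwwwBBB---------BBBBB-w--....-wwwwwwwwwwwwwwwwwwwwwwwwwwwwwwwwww
304 wwwBB----------BBBBBBB-w--....-wwwwwwwwwwwwwwwwwwwwwwwwwwwwwwwwww
306 -BBBBB-------BBBBBBBBB-w-....-wwwwwwwwwwwwwwwwwwwwwwwwwwwwwwwwwww
308 BBBBBBBBB-BBBBBBBBBBBB-w----wwwwwwwwwwwwwwwwwwwwwwwwww-.-wwwwwwww
```

The window shows in the side view at (280.5,287), against a predicted (280.7,286.6), so it is well centred. Holding.

```bash
for i in 1; do python3 -m pendant '[[0,[0,0,0],0],[0,[0,0,0],0],[0,[0,0,0],0],[0,[0,0,0],0],[0,[0,0,0],0],[0,[0,0,0],0],[0,[0,0,0],0],[0,[0,0,0],0],[0,[0,0,0],0],[0,[0,0,0],0]]' | sed -n 1,2p; done
python3 -m pendant '[[0,[0,0,0],0],[0,[0,0,0],0],[0,[0,0,0],0],[0,[0,0,0],0],[0,[0,0,0],0],[0,[0,0,0],0],[0,[0,0,0],0],[0,[0,0,0],0],[0,[0,0,0],0],[0,[0,0,0],0]]' | sed -n 1,2p
python3 -m pendant '[[0,[0,0,0],0],[0,[0,0,0],0],[0,[0,0,0],0],[0,[0,0,0],0],[0,[0,0,0],0]]' | sed -n 1,2p
python3 -m pendant '[[0,[0.05,0,-0.2],0],[0,[0.05,0,-0.5],0],[0,[0.05,0,-0.8],0],[0,[0.05,0,-1],0]]'
python3 -m pendant '[[0,[0,0,-0.2],0],[0,[0,0,-0.36],0],[0,[0,0,-0.36],0.04],[0,[0,0,-0.36],0.08],[0,[0,0,-0.36],0.1],[0,[0,0,-0.36],0.1],[0,[0,0,-0.36],0.1]]'
```

```text
time: 19.75
tool_pos: [0.6115, 0.2057, 0.0273]
time: 20.75
tool_pos: [0.6115, 0.2057, 0.0273]
time: 21.25
tool_pos: [0.6114, 0.2057, 0.0273]
time: 21.65
tool_pos: [0.6187, 0.2056, 0.1507]
tool_rot: [-0.0, 1.0, -0.027, 0.002]
contact_force: [0.2, -0.2, -0.5]
gripper_width: 0.344
grasp_force: 60.2
time: 22.35
tool_pos: [0.6173, 0.2053, 0.1904]
tool_rot: [0.0, 0.983, -0.182, -0.0]
contact_force: [0.7, 0.4, -2.2]
gripper_width: 0.347
grasp_force: 60.1
```

```bash
python3 -m pendant '[[0,[0,0.2,0],0],[0,[0,0.5,0],0],[0,[0,0.8,0],0],[0,[0,1,0],0]]' | sed -n 2p
python3 -m pendant '[[0,[0,0.3,0],0],[0,[0,0.6,0],0],[0,[0,0.9,0],0],[0,[0,1,0],0]]' | sed -n 2p
python3 -m pendant '[[0,[0,0.3,0],0],[0,[0,0.6,0],0],[0,[0,0.9,0],0],[0,[0,1,0],0]]' | sed -n 2p
python3 -m pendant '[[0,[0,0.3,0],0],[0,[0.2,0.6,0],0],[0,[0.4,0.9,0],0],[0,[0.5,1,0],0]]' | sed -n 2p
python3 -m pendant '[[0,[0.1,0.3,0],0],[0,[0.2,0.6,0],0],[0,[0.23,0.63,0],0],[0,[0.23,0.63,0],0],[0,[0.23,0.63,0.2],0],[0,[0.23,0.63,0.4],0],[0,[0.23,0.63,0.6],0],[0,[0.23,0.63,0.8],0],[0,[0.23,0.63,0.8],0]]'
```

```text
tool_pos: [0.5735, 0.0917, 0.1904]
tool_pos: [0.5302, -0.021, 0.1906]
tool_pos: [0.4874, -0.1325, 0.1906]
tool_pos: [0.5016, -0.2667, 0.1906]
time: 24.85
tool_pos: [0.4976, -0.3406, 0.09]
tool_rot: [-0.003, 0.983, -0.182, -0.004]
contact_force: [0.3, 0.9, -2.2]
gripper_width: 0.34
grasp_force: 60.3
```

```bash
python3 -m pendant '[[0,[0,0,0.2],0],[0,[0,0,0.4],0],[0,[0,0,0.6],0],[0,[0,0,0.75],0],[0,[0,0,0.85],0],[0,[0,0,0.93],0],[0,[0,0,0.98],0],[0,[0,0,1],0],[0,[0,0,1],0]]'
python3 -m pendant '[[0,[0,0,0.02],0],[0,[0,0,0.04],0],[0,[0,0,0.05],0],[0,[0,0,0.05],0],[0,[0,0,0.05],0]]'
```

```text
time: 25.75
tool_pos: [0.4998, -0.3448, -0.0251]
tool_rot: [0.0, 0.983, -0.183, 0.0]
contact_force: [-1.0, -0.4, -2.5]
gripper_width: 0.339
grasp_force: 60.4
time: 26.25
tool_pos: [0.4995, -0.3446, -0.0315]
tool_rot: [-0.0, 0.983, -0.183, -0.0]
contact_force: [0.2, -0.1, -2.1]
gripper_width: 0.341
grasp_force: 60.4
```

```bash
python3 -m pendant '[[0,[0,0,0.01],0],[0,[0,0,0.02],0],[0,[0,0,0.02],0],[0,[0,0,0.02],0]]'
```

```text
time: 26.65
tool_pos: [0.4997, -0.3448, -0.0333]
tool_rot: [0.0, 0.983, -0.183, 0.0]
contact_force: [-1.9, 1.2, 3.7]
gripper_width: 0.341
grasp_force: 61.0
```

Contact at -0.033, the same height as at the grasp. I'll release and lift.

```bash
python3 -m pendant '[[0.45,[0,0,0],0],[0.5,[0,0,0],0],[0.6,[0,0,0],0],[0.8,[0,0,0],0],[1,[0,0,0],0],[1,[0,0,0],0],[1,[0,0,0],0],[1,[0,0,0],0]]'
python3 -m pendant '[[1,[0,0,-0.1],0],[1,[0,0,-0.3],0],[1,[0,0,-0.6],0],[1,[0,0,-0.9],0],[1,[0,0,-1],0]]' | sed -n 2p
python3 -m pendant '[[1,[0,0,-0.4],0],[1,[0,0,-0.8],0],[1,[0,0,-1],0],[1,[0,0,-1],0],[1,[0,0,-1],0]]'
python3 red.py
python3 - <<'E'
from h import *
w=grab('wrist','w9');im=w['img'].astype(int)
m=(im[...,2]>90)&(im[...,0]<80)&(im[...,2]>im[...,1]*1.4);m[:,:240]=0;m[:,400:]=0;m[300:]=0
ys,xs=np.where(m);print('blue',len(xs),xs.min(),xs.max(),ys.min(),ys.max())
n,l,st,ce=cv2.connectedComponentsWithStats(((im.min(2)>140)).astype(np.uint8))
for i in np.argsort(-st[1:,4])[:4]+1: print(st[i],ce[i])
t=onz(w,xs[ys<ys.min()+4].mean(),ys.min(),.038)
print('tail',t)
for q in [(-.075,0,.038),(.075,0,.04),(.0,0,.038)]:
    c=np.array([.4935,-.3425]);x=np.array([-.933,.36]);p=c+q[0]*x;print('expected',proj(w,(*p,q[2])))
E
```

```text
time: 27.45
tool_pos: [0.4995, -0.3446, -0.0339]
tool_rot: [0.0, 0.983, -0.183, -0.0]
contact_force: [0.2, 0.1, -0.2]
gripper_width: 1.0
grasp_force: 0.0
tool_pos: [0.502, -0.3467, 0.0922]
time: 28.45
tool_pos: [0.4994, -0.3445, 0.2061]
tool_rot: [0.0, 0.983, -0.183, 0.0]
contact_force: [0.1, 0.4, -1.3]
gripper_width: 1.0
grasp_force: 0.0
RED 72 372.15277777777777 246.55555555555554
blue 3533 305 339 119 251
[ 296  242   49   45 1782] [319.34006734 267.43546577]
[  0 297  77  38 725] [ 25.39034483 314.27172414]
[  0 208  82  38 495] [ 42.04848485 224.82424242]
[  0 256  46  32 315] [ 17.02539683 272.46666667]
tail [ 0.5645533  -0.36847559  0.038     ]
expected (np.float64(322.61276285806935), np.float64(119.81615935464221))
expected (np.float64(322.34319202493043), np.float64(288.0568758653444))
expected (np.float64(322.46453212542207), np.float64(209.23767071072945))
```

The probe lies centred on the mat, with its tail at v=119 against an expected 119.8. The shutter handle is unchanged since opening, and nothing touches the robot.

```bash
python3 -c "
from plant import manip
print(manip.job_done())"
```

```text
the job is handed in; nothing more can be done
None
```

I opened laser_c's shutter (the lit one) to its stop, held the probe window centred about 4 cm from its aperture for over 2 s, laid the probe back on the middle of the mat and let go; the job is handed in at about 28 s, but no verdict came back.

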